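Complete the glaze blend row in the tile rack

TASK

Two of the five glaze test tiles of this blue blend are still out on the table, one standing and one lying on its back. Set each gently upright in the empty pocket of the wooden rack where its shade belongs, so that the row runs from palest at the left to darkest at the right, with every foot fully down and square in its pocket and every glazed plate at the back against the rail side like its neighbours. Leave the tiles already in the rack in their places and do not push or knock over the other things on the table.

Things in the scene. Friction and masses are not known exactly. Their poses are not given: they have to be found in the camera images.
- tile_rack: fixed wooden rack, 264 mm long (y), 66 mm deep (x, to its back; front towards the robot). Its board, 14 mm high, has a row of five pockets 41 mm (x) by 43 mm (y), 6 mm deep, 48 mm apart. A darker rail along the back, 11.5 mm thick, top 34 mm above the table, has its front face level with the pockets' rear walls. Origin: middle of the row at the table top
- pocket_1 (a point): leftmost pocket (robot's view) of the rack: centre of its floor, 8 mm above the table; axes as the rack's (x to the rack's back, y to its left)
- pocket_2 (a point): second pocket from the left of the rack: centre of its floor, 8 mm above the table; axes as the rack's (x to the rack's back, y to its left)
- pocket_3 (a point): middle pocket of the rack: centre of its floor, 8 mm above the table; axes as the rack's (x to the rack's back, y to its left)
- pocket_4 (a point): fourth pocket from the left of the rack: centre of its floor, 8 mm above the table; axes as the rack's (x to the rack's back, y to its left)
- pocket_5 (a point): rightmost pocket of the rack: centre of its floor, 8 mm above the table; axes as the rack's (x to the rack's back, y to its left)
- tile_1: palest tile, almost white, already in the leftmost pocket; L-shaped, 75 g: upright plate 40 mm wide, 9 mm thick, 72 mm tall, on a foot 40 mm wide, 38 mm deep, 8 mm thick. Origin: centre of the foot's underside; z up the plate, x from toe to back: foot x -19 to 19 mm, plate x 10 to 19 mm, y -20 to 20 mm
- tile_2: pale blue tile, standing on its foot on the table in front of the rack, toe roughly towards the robot; same shape, size and origin as tile_1
- tile_3: mid-blue tile, already in the middle pocket; same shape, size and origin as tile_1
- tile_4: deep blue tile, lying on its back on the table in front of the rack: plate flat, glazed head roughly to the robot's right, foot sticking up 38 mm at the left end; same shape, size and origin as tile_1
- tile_5: darkest tile, near-black blue, already in the rightmost pocket; same shape, size and origin as tile_1
- tile_2_head (a point): point inside the plate of tile_2, 60 mm up from the foot's underside, at x +14.5 mm in the tile's frame
- tile_4_head (a point): point inside the plate of tile_4, 60 mm up from the foot's underside, at x +14.5 mm in the tile's frame
- pencil: green pencil lying on the table between the loose tiles, 123 mm long, 7 mm thick; a bystander. Origin: centre of its underside
- tape_roll: roll of cream masking tape, 98 mm across, 25 mm high, beyond the left end of the rack; a bystander. Origin: centre of its underside
- wood_rib: flat wooden kidney-shaped rib, 100 x 51 x 6 mm, right of the rack; a bystander. Origin: centre of its underside
- mug_cream: small cream mug, 64 mm across, 51 mm high, left of the rack; a bystander. Origin: centre of its underside
- bowl_bisque: small pale bowl, 85 mm across, 30 mm high, behind the rack; a bystander. Origin: centre of its underside
- slip_bottle: white squeeze bottle with red nozzle, 66 mm across, 200 mm high, behind the rack; a bystander. Origin: centre of its underside
There are look-alikes about, which are no part of the job. Leave any green or yellow look-alike of the tile_3 alone.

How it is judged (in metres and radians):
At the end, for the whole second after the job is handed in: Pale blue tile in the second pocket, deep blue in the fourth, the other three where they were; each foot within 4 mm of its pocket's centre, down on its floor within 2.5 mm, upright within 0.06 rad, square to the rack within 0.09 rad, at rest, plates to the back (horizontal distance between tile_1 and pocket_1 below 0.004 m and z of tile_1 in the frame of pocket_1 between -0.003 and 0.0025 m and angle between each of tile_1, tile_2, tile_3, tile_4, tile_5's own z axis and vertical below 0.06 rad and angle between the x axis of each of tile_1, tile_2, tile_3, tile_4, tile_5 and the x axis of tile_rack, either way round below 0.09 rad and linear speed of each of tile_1, tile_2, tile_3, tile_4, tile_5 below 0.02 m/s and horizontal distance between tile_2 and pocket_2 below 0.004 m and z of tile_2 in the frame of pocket_2 between -0.003 and 0.0025 m and x of tile_2_head in the frame of pocket_2 above 0.008 m and horizontal distance between tile_3 and pocket_3 below 0.004 m and z of tile_3 in the frame of pocket_3 between -0.003 and 0.0025 m and horizontal distance between tile_4 and pocket_4 below 0.004 m and z of tile_4 in the frame of pocket_4 between -0.003 and 0.0025 m and x of tile_4_head in the frame of pocket_4 above 0.008 m and horizontal distance between tile_5 and pocket_5 below 0.004 m and z of tile_5 in the frame of pocket_5 between -0.003 and 0.0025 m); the robot touches nothing.
It fails at once if one of the other things on the table is shoved more than 25 mm or knocked over (distance of any of pencil, tape_roll, wood_rib, mug_cream, bowl_bisque, slip_bottle from where it was at the start of the episode above 0.025 m).
It fails at once if a tile already in the rack is lifted or knocked out of its pocket (distance between tile_1 and pocket_1 above 0.012 m or distance between tile_3 and pocket_3 above 0.012 m or distance between tile_5 and pocket_5 above 0.012 m).
It fails at once if a tile is dropped or forced into the rack hard enough to chip (contact force between any of tile_2, tile_4 and tile_rack above 60 N).
It also fails if it takes over 72 s, if anything falls off the work surface, if the arm or the gripper's body presses on something with over 40 N, if the wrist force passes 120 N, or if a joint passes its speed limit or range.

ROBOT

A 6-joint arm with a two-finger parallel gripper is mounted at the origin on a cart in front of the work surface, level with it; the furniture and walls round the work are solid. World frame = base frame: x ahead of the robot, y to its left, z up, the work surface at z = 0. Lengths are in m, angles in degrees, forces in N, time in s.
With the tool pointing down it reaches from about 0.375 to 0.9 m from the base axis. Payload 3.1 kg.
Tool frame: the origin (TCP) lies at the very end of the fingers, on their centre line; the grasp point (between the pads) lies 19 mm behind it; z points along the fingers, y is the line along which they close (so a half turn about z gives the same grasp; the last joint's range is limited). The gripper opens to 87 mm and grips with 3 to 60 N. Pads are 19 mm wide; open, the fingers measure 117 mm over their backs; the gripper's body (75 mm by 190 mm) begins 51 mm behind the grasp point.
Start: joints at [60.533, 30.224, 82.088, -0, 67.689, -10.227], TCP at [0.206, 0.59, 0.223] pointing down, gripper open.
Joint ranges: [-176.69, 176.69], [-43.24, 126.21], [12.49, 139.97], [-82, 262], [0, 151.66], [-163.58, 163.58]. Speed limits (degrees/s): [159.86, 159.86, 180, 180, 180, 180].

INTERFACE

Orientations are given as a 3x3 rotation matrix whose columns are the frame's x, y, z axes.
In Python, from rig import readout, viewer, ticket gives the robot as it stands.
- The arm moves only by the tool send_rows, never from a script. Its argument "moves" is a list of rows, each a list of 6 numbers: the shift along the tool's x, y, z in units of 250 mm (1.0 is 250 mm), then the turn, a rotation vector about the tool's x, y, z in units of 90 degrees (1.0 is 90 degrees). A call has 1 to 12 rows; each row is the pose to reach, as a shift and turn from the pose commanded when the call began, along the tool's axes at that moment; what a row does not reach only later rows make up. A row lasts 1/10 s, in which the tool goes at most 50 mm and 8.59 degrees, less where a joint would pass 70% of its speed; a pose out of reach is approached as far as the arm can. A call with a number of a shift or a turn outside -1 to 1 is refused whole. A call with a gripper value outside its range is refused whole. "grip" is the opening, from 0 (shut) to 1 (fully open), set as the call begins (left out, the last holds). The fingers move at their own pace and stop on an object; the grip force is fixed at half the most. Time passes only in rows, so rows that repeat a pose let the fingers close. It gives the time, the measured TCP pose, the force, the opening and the grip force at its end, in the units of the state.
- readout.read_state(): the state, without advancing time (a new reading comes with each control period).
- viewer.capture(name): name is "side" or "top"; returns (picture, depth): 384x512x3 uint8, red, green, blue; 384x512 float32, m along the optical axis (not along the pixel's ray), 0 where there is no reading.
- viewer.camera_info(name): a dict with "fx", "fy", "cx", "cy" (pixels), "R" (3x3) and "t" (3): a world point X has camera coordinates R X + t. Camera axes: x right, y down, z forward; pixel columns grow to the right and rows downward; lengths in m; the calibration is good to about 2 mm. A picture is of the moment at which its call begins. camera_info takes no time and is no camera call.
- ticket.hand_in(): hands the job in; it is judged then, once.
The state is a dict: "time_s": time; "joint_positions": joint angles; "qvel": joint speeds; "tau": joint torques, N m; "position": TCP position; "tcp_rot": TCP orientation; "force": force on the tool from outside, world axes, zero at the start; "moment": the same for the moment, N m; "opening": opening from 0.0 (shut) to 1.0 (fully open); "grasp_force": force on a finger pad.
Only numpy, scipy, OpenCV 4.12 (cv2) and the standard library are available. Lean on these libraries where they do the work, as an engineer would, in place of code of your own. Each camera call takes 0.05 s, during which the arm holds its last target. There are 200 camera calls.

## Working session

There is one attempt and no reset: what is moved stays moved. The work goes in short steps, Python scripts to look and compute and a tool call to move; the robot and the scene stay as the last step left them, time stands still between calls to the robot, and variables do not carry over. Pictures are saved under pics/ and viewed, at most 10 in all, crops included, and the job is handed in when it is done.

Besides the shell and the picture viewer there is one more tool, called after "Emit:" as name([rows], argument=value, ...), one row to a line, values as JSON. send_rows: Moves the arm, as the interface text tells. Shifts and turns lie within -1 to 1; 1 stands for 250 mm of shift or 90 degrees of turn. Its arguments: {"type":"object","properties":{"moves":{"type":"array"},"grip":{"type":"number"}},"required":["moves"]}

```bash
mkdir -p pics; ls; python3 - <<'E'
from rig import readout, viewer
import cv2,numpy as np
s=readout.read_state();print({k:np.round(v,3).tolist() for k,v in s.items()})
for n in("side","top"):
    p,d=viewer.capture(n);c=viewer.camera_info(n);print(n,c)
    np.savez(f"{n}0.npz",p=p,d=d);cv2.imwrite(f"pics/{n}0.png",p[:,:,::-1])
E
```

```text
pics
{'time_s': 0.0, 'joint_positions': [60.533, 30.277, 82.157, -0.001, 67.688, -10.228], 'qvel': [0.008, -0.002, -0.104, 0.009, -0.109, 0.086], 'tau': [-0.001, -44.003, -17.66, 0.063, 0.058, -0.0], 'position': [0.206, 0.589, 0.222], 'tcp_rot': [[-0.944, 0.33, -0.001], [0.33, 0.944, -0.002], [0.0, -0.002, -1.0]], 'force': [0.568, -0.224, 0.02], 'moment': [0.009, 0.027, 0.055], 'grasp_force': 0.0, 'opening': 0.999}
side {'fx': 446.4758496394018, 'fy': 446.4758496394018, 'cx': 257.9540656877636, 'cy': 188.28331477527695, 'R': array([[ 0.99927974,  0.03408947, -0.01667078],
       [ 0.01040118, -0.66853917, -0.74360419],
       [-0.03649415,  0.74289521, -0.66841222]]), 't': array([-0.51268223, -0.13043304,  1.52406828])}
top {'fx': 417.6943064721616, 'fy': 417.6943064721616, 'cx': 253.94378692341877, 'cy': 191.56957575469076, 'R': array([[ 0.00767176, -0.99996122,  0.00432572],
       [-0.97608825, -0.00842823, -0.21721117],
       [ 0.2172392 , -0.00255589, -0.97611505]]), 't': array([-0.30048329,  0.55444462,  0.87342495])}
```

View pics/side0.png

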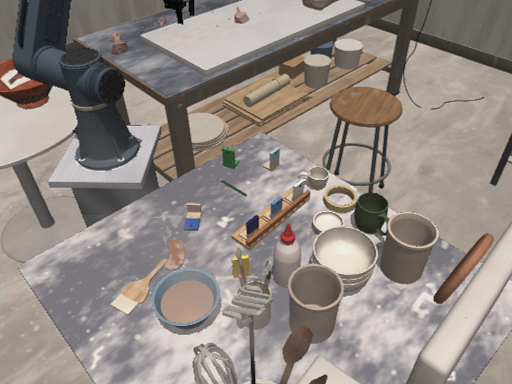

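View pics/top0.png

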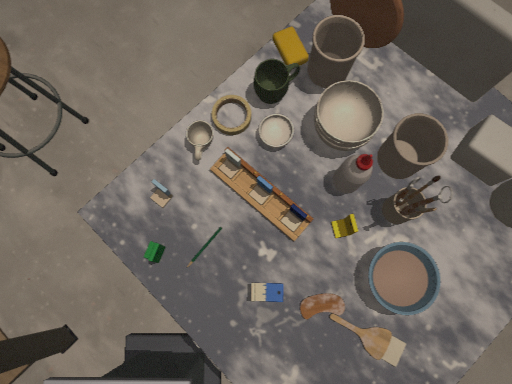

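Both views show the rack at an angle: in top its ends are near (215,165) and (305,230). The pale tile stands near (161,193), the deep blue one lies near (267,293), and the pencil is near (205,246). Next I'll take an enlarged crop and 3D points.

```bash
cat > h.py <<'E'
import numpy as np,cv2
from rig import readout,viewer
def cap(n):
    p,d=viewer.capture(n);return p,d
def pts(n,d):
    c=viewer.camera_info(n);v,u=np.mgrid[:d.shape[0],:d.shape[1]]
    X=np.stack([(u-c["cx"])/c["fx"]*d,(v-c["cy"])/c["fy"]*d,d],-1)
    return (X-c["t"])@c["R"]           # world per pixel
def proj(n,X):
    c=viewer.camera_info(n);q=np.asarray(X)@c["R"].T+c["t"]
    return np.stack([q[...,0]/q[...,2]*c["fx"]+c["cx"],q[...,1]/q[...,2]*c["fy"]+c["cy"]],-1)
def plane(n,uv,z):
    c=viewer.camera_info(n);uv=np.atleast_2d(uv).astype(float)
    r=np.c_[(uv[:,0]-c["cx"])/c["fx"],(uv[:,1]-c["cy"])/c["fy"],np.ones(len(uv))]@c["R"]
    o=-c["R"].T@c["t"];return o+r*((z-o[2])/r[:,2])[:,None]
E
python3 - <<'E'
from h import *
T=np.load("top0.npz");S=np.load("side0.npz")
for n,D in(("top",T),("side",S)):
    P=pts(n,D["d"]);hsv=cv2.cvtColor(D["p"],cv2.COLOR_RGB2HSV)
    m=(hsv[...,0]>95)&(hsv[...,0]<125)&(hsv[...,1]>70)&(P[...,2]>-.01)&(P[...,2]<.12)&(P[...,0]>.3)&(P[...,0]<.9)&(np.abs(P[...,1])<.4)
    k,l,st,ce=cv2.connectedComponentsWithStats(m.astype(np.uint8))
    for i in range(1,k):
        if st[i,4]>12:
            q=P[l==i];print(n,ce[i].round(1),st[i].tolist(),"med",np.median(q,0).round(4),"lo",np.percentile(q,2,0).round(3),"hi",np.percentile(q,98,0).round(3),D["p"][l==i].mean(0).round())
a=T["p"][140:310,140:330,::-1];cv2.imwrite("pics/topc.png",cv2.resize(a,None,fx=3.5,fy=3.5,interpolation=2))
a=S["p"][130:250,170:340,::-1];cv2.imwrite("pics/sidec.png",cv2.resize(a,None,fx=4.5,fy=4.5,interpolation=2))
# table height check
for n,D in(("top",T),("side",S)):
    P=pts(n,D["d"]);
    for y,x in((.0,.5),(.1,.55),(-.1,.6),(.15,.45)):
        u,v=proj(n,[x,y,0]).round().astype(int);print(n,P[v,u].round(4))
E
```

```text
top [264.2 184. ] [257, 176, 16, 17, 122] med [ 0.5717 -0.318   0.0781] lo [ 0.559 -0.334  0.046] hi [ 0.586 -0.303  0.082] [ 65.  87. 109.]
top [296.1 210.6] [290, 204, 12, 15, 89] med [ 0.5127 -0.3882  0.0783] lo [ 0.5   -0.399  0.052] hi [ 0.524 -0.377  0.082] [27. 34. 59.]
top [274.  292.1] [265, 283, 19, 19, 311] med [ 0.3376 -0.343   0.0087] lo [ 0.318 -0.361  0.005] hi [ 0.357 -0.325  0.012] [ 67.  94. 139.]
side [276.2 204.4] [271, 196, 11, 18, 123] med [ 0.5746 -0.3251  0.0669] lo [ 0.561 -0.34   0.043] hi [ 0.588 -0.308  0.082] [ 74.  95. 122.]
side [254.5 221.7] [249, 215, 9, 16, 60] med [ 0.5196 -0.3911  0.0674] lo [ 0.508 -0.399  0.043] hi [ 0.525 -0.381  0.082] [37. 39. 66.]
side [191.6 223.5] [184, 218, 16, 12, 143] med [ 0.3396 -0.3457  0.0081] lo [ 0.32  -0.364  0.003] hi [ 0.357 -0.327  0.013] [ 79.  99. 153.]
top [ 4.997e-01 -4.000e-04 -7.000e-04]
top [ 0.701   0.4068 -0.7577]
top [ 0.6005 -0.0984 -0.0026]
top [ 0.5233  0.4934 -0.7583]
side [ 0.4995  0.0038 -0.0023]
side [ 0.5315  1.1868 -0.7615]
side [ 0.5999 -0.0944 -0.0032]
side [ 0.3776  0.9709 -0.5548]
```

View pics/topc.png

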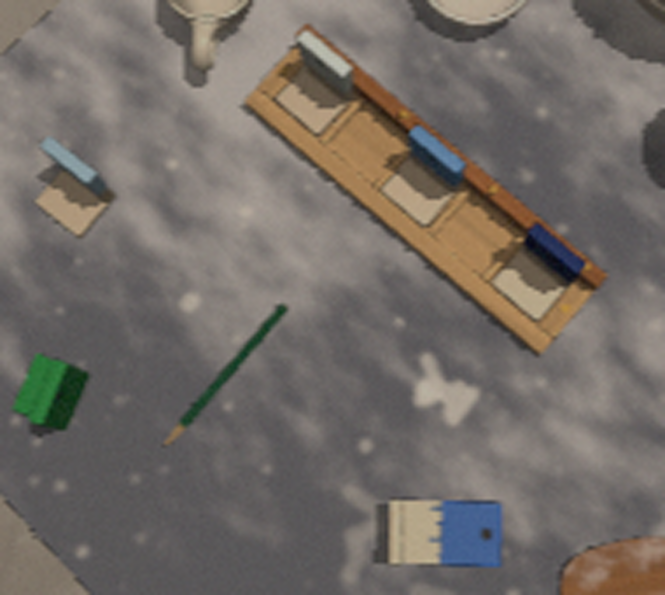

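View pics/sidec.png

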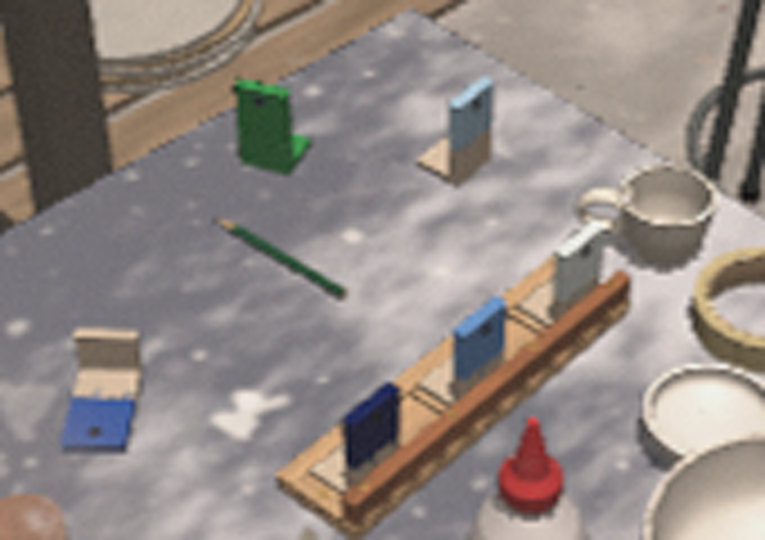

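```bash
cat > rim.py <<'E'
from h import *
def rims(n,p,d,zlo,zhi,roi=(.25,.75,-.5,.2)):
    P=pts(n,d);m=(P[...,2]>zlo)&(P[...,2]<zhi)&(P[...,0]>roi[0])&(P[...,0]<roi[1])&(P[...,1]>roi[2])&(P[...,1]<roi[3])
    k,l,st,ce=cv2.connectedComponentsWithStats(m.astype(np.uint8))
    out=[]
    for i in range(1,k):
        if 20<st[i,4]<300:
            q=P[l==i][:,:2];r=cv2.minAreaRect((q*1000).astype(np.float32))
            w=np.linalg.svd(q-q.mean(0),full_matrices=False)[2][0];w=w*np.sign(w[1])
            out.append((ce[i].round(1),st[i,4],q.mean(0).round(4),np.round(r[0],1),np.round(r[1],1),"ydir ang",round(float(np.degrees(np.arctan2(-w[0],w[1]))),1),p[l==i].mean(0).round()))
    return out
if __name__=="__main__":
    for n in("top","side"):
        D=np.load(n+"0.npz");c=viewer.camera_info(n);print(n,"cam",(-c["R"].T@c["t"]).round(3))
        print("rack tiles z>.074");[print(*o) for o in rims(n,D["p"],D["d"],.074,.09)]
        print("loose rim");[print(*o) for o in rims(n,D["p"],D["d"],.066,.074)]
        print("lying foot");[print(*o) for o in rims(n,D["p"],D["d"],.030,.046,(.25,.45,-.45,-.2))]
        print("lying plate");[print(*o) for o in rims(n,D["p"],D["d"],.0055,.046,(.28,.4,-.42,-.22))]
        P=pts(n,D["d"]);m=(P[...,2]>.008)&(P[...,2]<.02)&(P[...,0]>.42)&(P[...,0]<.72)&(P[...,1]>-.48)&(P[...,1]<-.19)
        k,l,st,ce=cv2.connectedComponentsWithStats(m.astype(np.uint8));i=1+np.argmax(st[1:,4])
        q=P[l==i];r=cv2.minAreaRect((q[:,:2]*1000).astype(np.float32));print("board",st[i],r,np.median(q[:,2]))
E
python3 rim.py
```

```text
top cam [ 0.354 -0.294  0.974]
rack tiles z>.074
[325.5 131.8] 133 [ 0.6927 -0.4567] [ 698.5 -457.1] [107.5  23.9] ydir ang -50.9 [82. 76. 67.]
[231.7 154.9] 83 [ 0.6366 -0.2454] [ 636.5 -245.8] [39.7 11.1] ydir ang -40.4 [156. 155. 144.]
[341.6 175.9] 43 [ 0.5894 -0.4892] [ 592.9 -489.3] [44.4  9.1] ydir ang -69.7 [73. 67. 62.]
[264.  182.4] 87 [ 0.574  -0.3178] [ 574.3 -318.5] [40.2 10.7] ydir ang -40.5 [ 82. 108. 134.]
[297.9 210.4] 86 [ 0.5118 -0.3917] [ 512.  -392.2] [39.  10.2] ydir ang -39.4 [37. 44. 75.]
loose rim
[328.2 140. ] 22 [ 0.6774 -0.4647] [ 678.5 -462.4] [44.5  5.1] ydir ang -38.1 [83. 76. 67.]
[340.4 177.8] 22 [ 0.5883 -0.4889] [ 590.  -488.7] [37.5  5.8] ydir ang -67.5 [71. 65. 60.]
[158.7 185.3] 74 [ 0.5672 -0.0842] [567.1 -84.5] [40.7  9.4] ydir ang -37.8 [125. 141. 145.]
[153.  251.8] 90 [ 0.4207 -0.0805] [421.1 -79.9] [ 9.8 40.1] ydir ang 69.6 [ 43. 111.  54.]
lying foot
[252.1 291.2] 62 [ 0.3396 -0.2938] [ 338.9 -293.8] [ 7.2 36.6] ydir ang 87.1 [164. 150. 125.]
lying plate
[304.4 311.9] 40 [ 0.295  -0.4106] [ 295.6 -410. ] [27.4 13. ] ydir ang -66.9 [127.  8
[... 631 characters left out ...]
896] [567.2 -89.4] [45.8 14.4] ydir ang -33.6 [151. 168. 178.]
[227.4 149.7] 37 [ 0.4212 -0.0857] [421.4 -84.3] [16.9 41.1] ydir ang 71.6 [ 57. 111.  64.]
[275.  204.2] 26 [ 0.5718 -0.3282] [ 575.4 -325.8] [40.  10.9] ydir ang -44.9 [68. 78. 93.]
[251.8 223.2] 25 [ 0.5119 -0.4006] [ 512.2 -400.2] [37.4  6.2] ydir ang -42.1 [41. 39. 51.]
[329.5 241.2] 101 [ 0.7081 -0.4587] [ 705.  -463.8] [94.4 23.9] ydir ang -59.6 [180. 166. 153.]
lying foot
[192.7 204.5] 50 [ 0.3383 -0.2978] [ 337.6 -296.1] [13.8 40.4] ydir ang 83.8 [161. 143. 125.]
lying plate
board [231 195  79  54 366] ((561.6756591796875, -313.094482421875), (266.0502624511719, 69.45286560058594), 49.45785903930664) 0.013592422875833466
```

The rim points agree with the given sizes: 96 mm spacing, rim heights about 80 and 72 mm, and a foot about 38 mm. The rack yaw is about -40.5°. I'm starting towards tile_2.

Emit:
send_rows([
  [-0.9, -0.85, 0, 0, 0, 0.6],
  [-0.9, -0.85, 0, 0, 0, 0.6],
  [-0.9, -0.85, 0, 0, 0, 0.6],
  [-0.9, -0.85, 0, 0, 0, 0.6],
  [-0.9, -0.85, 0, 0, 0, 0.6],
  [-0.9, -0.85, 0, 0, 0, 0.6],
  [-0.9, -0.85, 0, 0, 0, 0.6],
  [-0.9, -0.85, 0, 0, 0, 0.6],
], grip=0.5)

```text
time_s: 0.9
position: [0.349, 0.314, 0.2224]
tcp_rot: [[-0.285, 0.958, -0.001], [0.958, 0.285, -0.0], [0.0, -0.001, -1.0]]
force: [0.2, 0.3, -0.4]
opening: 0.508
grasp_force: 0.0
```

```bash
cat > plan.py <<'E'
import sys,numpy as np
from rig import readout
from scipy.spatial.transform import Rotation as R
def down(yaw,tilt=0):  # tool y at yaw deg, z down; tilt about tool y
    a=np.radians(yaw);y=np.array([np.cos(a),np.sin(a),0]);z=np.array([0,0,-1.]);M=np.c_[np.cross(y,z),y,z]
    return M@R.from_euler("y",tilt,degrees=True).as_matrix()
def row(p,M):
    s=readout.read_state();R0=s["tcp_rot"]
    d=R0.T@(np.array(p)-s["position"])/.25;v=R.from_matrix(R0.T@M).as_rotvec()/(np.pi/2)
    print("t",round(s["time_s"],2),"pos",np.round(s["position"],4),"yaw",np.degrees(np.arctan2(R0[1,1],R0[0,1])).round(2),"zax",np.round(R0[:,2],3),"F",np.round(s["force"],1),"op",round(s["opening"],3))
    print("row",np.round(d,4).tolist(),np.round(v,4).tolist())
if __name__=="__main__":
    a=[float(x) for x in sys.argv[1:]];row(a[:3],down(a[3],a[4] if len(a)>4 else 0))
E
python3 plan.py .567 -.0843 .13 -38.5
```

```text
t 0.9 pos [0.349  0.314  0.2224] yaw 16.56 zax [-0.001 -0.    -1.   ] F [ 0.2  0.3 -0.4] op 0.508
row [-1.776, 0.3819, 0.3693] [-0.0004, 0.0001, 0.6118]
```

Emit:
send_rows([
  [-0.95, 0.2, 0, 0, 0, 0.612],
  [-0.95, 0.2, 0, 0, 0, 0.612],
  [-0.95, 0.2, 0, 0, 0, 0.612],
  [-0.95, 0.2, 0, 0, 0, 0.612],
  [-0.95, 0.2, 0, 0, 0, 0.612],
  [-0.95, 0.2, 0, 0, 0, 0.612],
  [-0.95, 0.2, 0, 0, 0, 0.612],
  [-0.95, 0.2, 0, 0, 0, 0.612],
])

```text
time_s: 1.7
position: [0.4647, 0.1036, 0.2223]
tcp_rot: [[0.618, 0.786, -0.0], [0.786, -0.618, 0.001], [0.0, -0.001, -1.0]]
force: [0.5, 0.7, 0.4]
opening: 0.498
grasp_force: 0.0
```

```bash
python3 plan.py .567 -.0843 .13 -38.5
```

```text
t 1.7 pos [0.4647 0.1036 0.2223] yaw -38.17 zax [-0.     0.001 -1.   ] F [0.5 0.7 0.4] op 0.498
row [-0.3382, 0.7863, 0.3685] [-0.0005, -0.0001, 0.0037]
```

Emit:
send_rows([
  [-0.338, 0.786, 0.37, 0, 0, 0],
  [-0.338, 0.786, 0.37, 0, 0, 0],
  [-0.338, 0.786, 0.37, 0, 0, 0],
  [-0.338, 0.786, 0.37, 0, 0, 0],
  [-0.338, 0.786, 0.37, 0, 0, 0],
  [-0.338, 0.786, 0.37, 0, 0, 0],
  [-0.338, 0.786, 0.37, 0, 0, 0],
  [-0.338, 0.786, 0.37, 0, 0, 0],
])

```text
time_s: 2.5
position: [0.5659, -0.0837, 0.1302]
tcp_rot: [[0.618, 0.786, -0.001], [0.786, -0.618, 0.001], [0.0, -0.001, -1.0]]
force: [-0.0, 0.8, 0.1]
opening: 0.497
grasp_force: 0.0
```

```bash
python3 plan.py .567 -.0843 .04 -38.5; python3 - <<'E'
from h import *
for n in("top","side"):
    p,d=cap(n);u,v=proj(n,[.567,-.084,.07]).astype(int);w=(50 if n=="top" else 50);a=p[max(v-45,0):v+45,u-w:u+w,::-1]
    cv2.imwrite(f"pics/{n}1.png",cv2.resize(a,(400,360),interpolation=2))
cv2.imwrite("pics/h1.png",np.hstack([cv2.imread("pics/top1.png"),cv2.imread("pics/side1.png")]))
E
```

```text
t 2.5 pos [ 0.5659 -0.0837  0.1302] yaw -38.14 zax [-0.001  0.001 -1.   ] F [-0.   0.8  0.1] op 0.497
row [0.0009, 0.0054, 0.3609] [-0.0007, -0.0, 0.004]
```

View pics/h1.png

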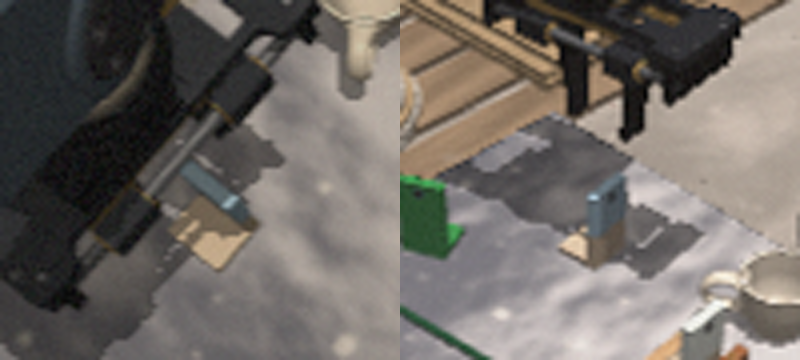

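The open fingers straddle the pale plate: the gripper is at about (160,190) in the left crop, the tile at (215,195). The finger line runs along the tile's toe-to-back direction. Descending and closing.

Emit:
send_rows([
  [0, 0.003, 0.12, 0, 0, 0],
  [0, 0.003, 0.24, 0, 0, 0],
  [0, 0.003, 0.3, 0, 0, 0],
  [0, 0.003, 0.36, 0, 0, 0],
  [0, 0.003, 0.36, 0, 0, 0],
  [0, 0.003, 0.36, 0, 0, 0],
])

```text
time_s: 3.2
position: [0.5671, -0.0855, 0.0407]
tcp_rot: [[0.619, 0.785, 0.0], [0.785, -0.619, -0.0], [0.0, 0.0, -1.0]]
force: [-0.2, -0.7, -0.1]
opening: 0.498
grasp_force: 0.0
```

Emit:
send_rows([
  [0, 0, 0, 0, 0, 0],
  [0, 0, 0, 0, 0, 0],
  [0, 0, 0, 0, 0, 0],
  [0, 0, 0, 0, 0, 0],
  [0, 0, 0, 0, 0, 0],
  [0, 0, 0, 0, 0, 0],
  [0, 0, 0, 0, 0, 0],
  [0, 0, 0, 0, 0, 0],
], grip=0)

```text
time_s: 4.0
position: [0.5671, -0.0863, 0.0402]
tcp_rot: [[0.62, 0.785, 0.0], [0.785, -0.62, -0.0], [-0.0, 0.0, -1.0]]
force: [0.8, 0.3, 2.2]
opening: 0.101
grasp_force: 30.0
```

The grip closed at 8.8 mm on the 9 mm plate. Lifting, then over to a high hover above pocket 2.

Emit:
send_rows([
  [0, 0, -0.1, 0, 0, 0],
  [0, 0, -0.25, 0, 0, 0],
  [0, 0, -0.4, 0, 0, 0],
  [0, 0, -0.4, 0, 0, 0],
  [0, 0, -0.4, 0, 0, 0],
])

```text
time_s: 4.5
position: [0.5672, -0.0863, 0.1406]
tcp_rot: [[0.62, 0.785, 0.001], [0.785, -0.62, -0.001], [0.0, 0.001, -1.0]]
force: [0.0, -0.2, -1.3]
opening: 0.101
grasp_force: 30.0
```

```bash
python3 plan.py .6044 -.2829 .14 -40.5
```

```text
t 4.5 pos [ 0.5672 -0.0863  0.1406] yaw -38.32 zax [ 0.001 -0.001 -1.   ] F [ 0.  -0.2 -1.3] op 0.101
row [-0.5247, 0.6041, 0.0032] [0.0009, -0.0003, 0.0243]
```

Emit:
send_rows([
  [-0.15, 0.17, 0, 0, 0, 0.01],
  [-0.3, 0.34, 0, 0, 0, 0.024],
  [-0.42, 0.48, 0, 0, 0, 0.024],
  [-0.525, 0.604, 0, 0, 0, 0.024],
  [-0.525, 0.604, 0, 0, 0, 0.024],
  [-0.525, 0.604, 0, 0, 0, 0.024],
  [-0.525, 0.604, 0, 0, 0, 0.024],
])

```text
time_s: 5.2
position: [0.6026, -0.2811, 0.138]
tcp_rot: [[0.649, 0.761, -0.004], [0.761, -0.649, 0.003], [-0.0, -0.005, -1.0]]
force: [0.4, 0.9, -0.9]
opening: 0.103
grasp_force: 30.0
```

```bash
python3 plan.py .6044 -.2829 .14 -40.5; python3 - <<'E'
from h import *
for n in("top","side"):
    p,d=cap(n);np.savez(n+"2.npz",p=p,d=d);u,v=proj(n,[.59,-.30,.05]).astype(int);a=p[max(v-60,0):v+60,u-65:u+65,::-1]
    cv2.imwrite(f"pics/{n}2.png",cv2.resize(a,(400,369),interpolation=2))
cv2.imwrite("pics/h2.png",np.hstack([cv2.imread("pics/top2.png"),cv2.imread("pics/side2.png")]))
E
```

```text
t 5.2 pos [ 0.6026 -0.2811  0.138 ] yaw -40.46 zax [-0.004  0.003 -1.   ] F [ 0.4  0.9 -0.9] op 0.103
row [-0.0007, 0.01, -0.0082] [-0.0032, 0.0001, 0.0004]
```

View pics/h2.png

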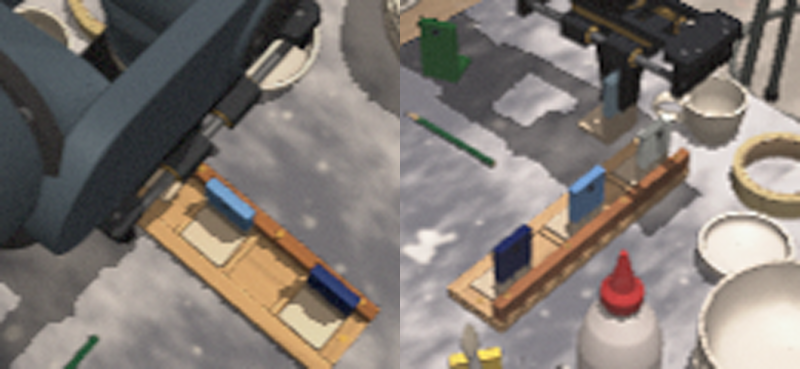

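The right crop (side view) shows the held tile hanging upright at (610,110), above and left of tile_3, with nothing touching. The top view is blocked by the arm, so I'll compare back-face planes and side edges in the side depth.

```bash
cat > cmp.py <<'E'
from h import *
th=np.radians(-40.47);A=np.array([[np.cos(th),np.sin(th)],[-np.sin(th),np.cos(th)]]);O=np.array([.5741,-.3183])
def faces(n,d,boxes):
    P=pts(n,d);q=(P[...,:2]-O)@A.T*1000;z=P[...,2]*1000
    for name,yc,z0,z1 in boxes:
        m=(np.abs(q[...,1]-yc)<27)&(q[...,0]>-13)&(q[...,0]<14)&(z>z0)&(z<z1)
        back=m&(np.abs(q[...,1]-yc)<15)
        X=q[back];c=np.polyfit(X[:,1]-yc,X[:,0],1) if len(X)>5 else [0,0]
        print(name,"n",m.sum(),"back x",np.median(X[:,0]).round(2),"fit x0",round(c[1],2),"slope",round(c[0],3))
        # lateral edges, per image row, of points near the back plane
        ys=[]
        for v in np.unique(np.where(m)[0]):
            r=q[v][m[v]];r=r[np.abs(r[:,0]-np.median(X[:,0]))<3,1]
            if len(r)>4: ys.append((r.min(),r.max()))
        ys=np.median(np.array(ys),0) if ys else [0,0];print("   y edges",np.round(ys,1),"mid-yc",np.round(np.mean(ys)-yc,2))
E
python3 - <<'E'
from cmp import *
d=np.load("side2.npz")["d"]
faces("side",d,[("t1",96,45,78),("t3",0,45,78),("t5",-96,45,78),("held",48,100,134)])
E
```

```text
t1 n 100 back x 6.82 fit x0 6.05 slope -0.041
   y edges [ 76.5 110.1] mid-yc -2.73
t3 n 108 back x 5.9 fit x0 5.54 slope -0.028
   y edges [-20.5  14.9] mid-yc -2.84
t5 n 118 back x 6.27 fit x0 6.09 slope 0.014
   y edges [-118.6  -84.5] mid-yc -5.56
held n 100 back x 2.21 fit x0 2.08 slope 0.011
   y edges [31.3 62.2] mid-yc -1.23
```

The side view asks for about +3.8 mm towards the rack's back. That agrees with the TCP-minus-camera offset seen at the grasp, (0, -1.8) mm. Centring and lowering to just above the board.

```bash
python3 plan.py .6051 -.2840 .062 -40.5
```

```text
t 5.3 pos [ 0.6033 -0.2808  0.139 ] yaw -40.39 zax [-0.002  0.002 -1.   ] F [ 0.1  0.  -0.7] op 0.099
row [-0.0051, 0.0146, 0.3079] [-0.0019, 0.0001, 0.0012]
```

Emit:
send_rows([
  [-0.004, 0.006, 0, 0, 0, 0],
  [-0.004, 0.006, 0, 0, 0, 0],
  [-0.004, 0.006, 0, 0, 0, 0],
  [-0.004, 0.006, 0, 0, 0, 0],
  [-0.004, 0.006, 0, 0, 0, 0],
  [-0.004, 0.006, 0, 0, 0, 0],
])

```text
time_s: 5.9
position: [0.6046, -0.2846, 0.1401]
tcp_rot: [[0.649, 0.761, 0.0], [0.761, -0.649, -0.0], [-0.0, 0.0, -1.0]]
force: [-0.2, 0.6, -0.8]
opening: 0.099
grasp_force: 30.0
```

```bash
python3 plan.py .6051 -.2840 .062 -40.5
```

```text
t 5.9 pos [ 0.6046 -0.2846  0.1401] yaw -40.48 zax [ 0. -0. -1.] F [-0.2  0.6 -0.8] op 0.099
row [0.0031, -0.0002, 0.3125] [0.0001, 0.0, 0.0002]
```

Emit:
send_rows([
  [0.003, 0, 0.08, 0, 0, 0],
  [0.003, 0, 0.16, 0, 0, 0],
  [0.003, 0, 0.22, 0, 0, 0],
  [0.003, 0, 0.27, 0, 0, 0],
  [0.003, 0, 0.3, 0, 0, 0],
  [0.003, 0, 0.312, 0, 0, 0],
  [0.003, 0, 0.312, 0, 0, 0],
  [0.003, 0, 0.312, 0, 0, 0],
  [0.003, 0, 0.312, 0, 0, 0],
])

```text
time_s: 6.8
position: [0.6057, -0.2844, 0.0629]
tcp_rot: [[0.649, 0.761, 0.001], [0.761, -0.649, -0.001], [0.0, 0.002, -1.0]]
force: [0.1, -0.3, 0.2]
opening: 0.102
grasp_force: 30.0
```

```bash
python3 plan.py .6051 -.2840 .050 -40.5; python3 - <<'E'
from cmp import *
p,d=cap("side");np.savez("side3.npz",p=p,d=d)
faces("side",d,[("t1",96,45,70),("t3",0,45,70),("t5",-96,45,70),("held",48,45,70)])
u,v=proj("side",[.6,-.29,.06]).astype(int);a=p[v-35:v+45,u-55:u+45,::-1];cv2.imwrite("pics/s3.png",cv2.resize(a,(750,600),interpolation=2))
E
```

```text
t 6.8 pos [ 0.6057 -0.2844  0.0629] yaw -40.48 zax [ 0.001 -0.001 -1.   ] F [ 0.1 -0.3  0.2] op 0.102
row [-0.0002, -0.0029, 0.0517] [0.0011, -0.0001, 0.0002]
t1 n 34 back x 7.41 fit x0 7.49 slope 0.064
   y edges [72.2 90.6] mid-yc -14.57
t3 n 98 back x 5.81 fit x0 5.69 slope -0.007
   y edges [-12.8  14.4] mid-yc 0.82
t5 n 83 back x 6.52 fit x0 6.56 slope -0.002
   y edges [-115.9  -89.7] mid-yc -6.79
held n 55 back x 7.11 fit x0 6.52 slope 0.224
   y edges [23.9 49.1] mid-yc -11.5
```

View pics/s3.png

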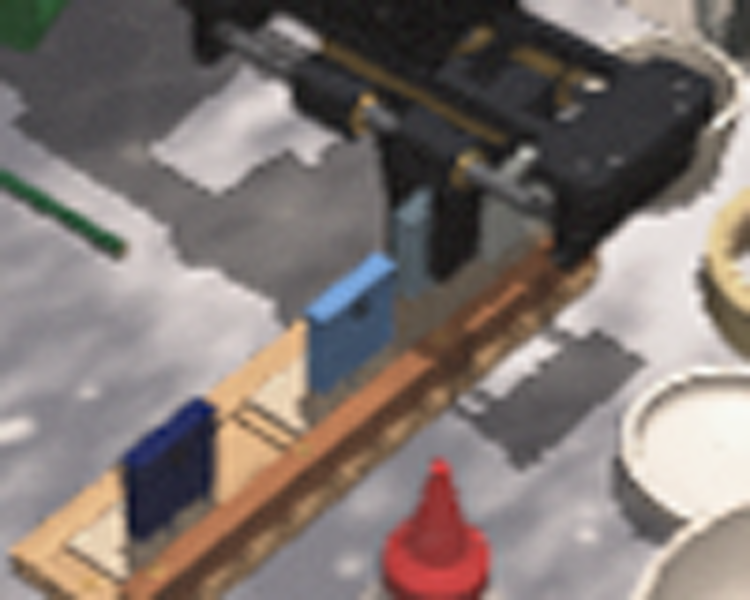

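The held tile is between tile_1 and tile_3, at crop (415,250), in line with its neighbours' plates. Lowering gently.

Emit:
send_rows([
  [0, 0, 0.01, 0, 0, 0],
  [0, 0, 0.016, 0, 0, 0],
  [0, 0, 0.022, 0, 0, 0],
  [0, 0, 0.028, 0, 0, 0],
  [0, 0, 0.034, 0, 0, 0],
  [0, 0, 0.038, 0, 0, 0],
  [0, 0, 0.038, 0, 0, 0],
  [0, 0, 0.038, 0, 0, 0],
])

```text
time_s: 7.65
position: [0.6051, -0.2841, 0.0525]
tcp_rot: [[0.649, 0.761, -0.0], [0.761, -0.649, 0.0], [-0.0, -0.0, -1.0]]
force: [0.1, -0.3, -1.6]
opening: 0.103
grasp_force: 30.0
```

Emit:
send_rows([
  [0, 0, 0.004, 0, 0, 0],
  [0, 0, 0.008, 0, 0, 0],
  [0, 0, 0.012, 0, 0, 0],
  [0, 0, 0.016, 0, 0, 0],
  [0, 0, 0.016, 0, 0, 0],
  [0, 0, 0.016, 0, 0, 0],
])

```text
time_s: 8.25
position: [0.6051, -0.284, 0.0485]
tcp_rot: [[0.649, 0.761, -0.0], [0.761, -0.649, 0.0], [-0.0, -0.0, -1.0]]
force: [-0.4, 0.3, -0.7]
opening: 0.101
grasp_force: 30.0
```

In the pocket with no contact force. I'll go the last half millimetre, then open slightly.

Emit:
send_rows([
  [0, 0, 0.002, 0, 0, 0],
  [0, 0, 0.004, 0, 0, 0],
  [0, 0, 0.004, 0, 0, 0],
])

```text
time_s: 8.55
position: [0.6052, -0.2842, 0.0482]
tcp_rot: [[0.649, 0.761, 0.0], [0.761, -0.649, -0.0], [-0.0, 0.0, -1.0]]
force: [-1.4, 0.9, 4.0]
opening: 0.1
grasp_force: 30.0
```

Emit:
send_rows([
  [0, 0, 0, 0, 0, 0],
  [0, 0, 0, 0, 0, 0],
  [0, 0, 0, 0, 0, 0],
  [0, 0, 0, 0, 0, 0],
], grip=0.2)

```text
time_s: 8.95
position: [0.605, -0.284, 0.0472]
tcp_rot: [[0.649, 0.761, -0.0], [0.761, -0.649, 0.0], [-0.0, -0.0, -1.0]]
force: [0.7, 1.3, -0.3]
opening: 0.198
grasp_force: 0.0
```

Emit:
send_rows([
  [0, 0, -0.1, 0, 0, 0],
  [0, 0, -0.25, 0, 0, 0],
  [0, 0, -0.4, 0, 0, 0],
  [0, 0, -0.6, 0, 0, 0],
  [0, 0, -0.7, 0, 0, 0],
  [0, 0, -0.7, 0, 0, 0],
])

```text
time_s: 9.55
position: [0.6077, -0.2858, 0.2281]
tcp_rot: [[0.649, 0.761, 0.009], [0.761, -0.649, -0.006], [0.001, 0.011, -1.0]]
force: [-0.3, 0.2, -0.2]
opening: 0.202
grasp_force: 0.0
```

tile_2 touched the floor at the expected height (0.0482 against 0.0402 at the table) and is released. Now I'll measure tile_4 more precisely from both initial views, and check tile_2.

```bash
python3 - <<'E'
from h import *
for n in("top","side"):
    D=np.load(n+"0.npz");hsv=cv2.cvtColor(D["p"],cv2.COLOR_RGB2HSV);P=pts(n,D["d"])
    roi=(abs(P[...,0]-.338)<.04)&(P[...,1]>-.39)&(P[...,1]<-.27)
    b=roi&(hsv[...,0]>95)&(hsv[...,0]<125)&(hsv[...,1]>70)
    v,u=np.where(b);W=plane(n,np.c_[u,v],.009)[:,:2]*1000
    print(n,"blue z=9",cv2.minAreaRect(W.astype(np.float32)),W.mean(0).round(1))
    f=roi&(P[...,2]>.033)&(P[...,2]<.045);v,u=np.where(f);W=plane(n,np.c_[u,v],.038)[:,:2]*1000
    print(n,"foot edge z=38",np.median(P[f][:,2]).round(4),cv2.minAreaRect(W.astype(np.float32)),W.mean(0).round(1))
from cmp import *
p,d=cap("side");faces("side",d,[("t1",96,45,76),("t2",48,45,76),("t3",0,45,76),("t5",-96,45,76)])
p,d=cap("top");cv2.imwrite("pics/t4.png",cv2.resize(p[130:320,140:340,::-1],(600,570)))
E
python3 plan.py .34 -.45 .20 0
```

```text
top blue z=9 ((417.486572265625, -363.9136962890625), (45.84223556518555, 211.21334838867188), 74.85326385498047) [ 338.  -343.2]
top foot edge z=38 0.0371 ((338.9520263671875, -293.7747497558594), (7.221009254455566, 36.52379608154297), 86.86624908447266) [ 339.6 -293.8]
side blue z=9 ((339.07623291015625, -346.80194091796875), (38.64802169799805, 40.789310455322266), 84.71834564208984) [ 339.3 -346.9]
side foot edge z=38 0.0358 ((339.31707763671875, -299.381591796875), (11.874106407165527, 38.65532302856445), 82.98558044433594) [ 338.5 -299.4]
t1 n 85 back x 6.73 fit x0 6.79 slope -0.074
   y edges [ 76.3 111.3] mid-yc -2.2
t2 n 110 back x 6.29 fit x0 6.27 slope -0.015
   y edges [28.5 63.6] mid-yc -1.98
t3 n 109 back x 6.32 fit x0 6.4 slope 0.001
   y edges [-19.   14.7] mid-yc -2.13
t5 n 101 back x 6.4 fit x0 6.47 slope -0.0
   y edges [-118.2  -87.4] mid-yc -6.78
t 9.65 pos [ 0.6049 -0.2839  0.2227] yaw -40.48 zax [ 0. -0. -1.] F [-1.1 -0.7 -0.7] op 0.196
row [-1.1932, -0.3749, 0.0907] [0.0003, 0.0001, -0.4498]
```

View pics/t4.png

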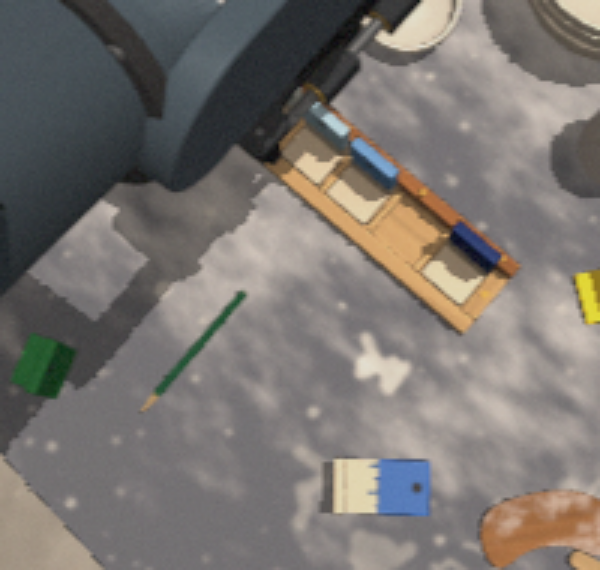

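tile_2 sits in line with its neighbours, at crop (328,120); side-view back x is 6.3 against 6.3–6.8. tile_4 lies at crop (375,487) with its foot to the left; tile_3 is at (373,165) and the pencil at (195,350). I'll grip tile_4 across its width with the tool tilted 45°, stand it up, then regrasp it.

```bash
python3 plan.py .42 -.40 .2 -1 45;python3 plan.py .3385 -.394 .078 -1 45
```

```text
t 9.65 pos [ 0.6049 -0.2839  0.2227] yaw -40.48 zax [ 0. -0. -1.] F [-1.1 -0.7 -0.7] op 0.196
row [-0.8334, -0.2614, 0.0908] [0.1724, 0.4797, -0.4154]
t 9.65 pos [ 0.6049 -0.2839  0.2227] yaw -40.48 zax [ 0. -0. -1.] F [-1.1 -0.7 -0.7] op 0.196
row [-1.0268, -0.5251, 0.5787] [0.1724, 0.4797, -0.4154]
```

Emit:
send_rows([
  [-0.3, -0.09, 0, 0, 0, 0],
  [-0.5, -0.16, 0, 0, 0, 0],
  [-0.7, -0.22, 0, 0.04, 0.12, -0.1],
  [-0.83, -0.26, 0.05, 0.17, 0.48, -0.415],
  [-0.83, -0.26, 0.09, 0.17, 0.48, -0.415],
  [-0.83, -0.26, 0.09, 0.17, 0.48, -0.415],
  [-0.83, -0.26, 0.09, 0.17, 0.48, -0.415],
  [-0.83, -0.26, 0.09, 0.17, 0.48, -0.415],
  [-0.83, -0.26, 0.09, 0.17, 0.48, -0.415],
  [-0.83, -0.26, 0.09, 0.17, 0.48, -0.415],
  [-0.83, -0.26, 0.09, 0.17, 0.48, -0.415],
  [-0.83, -0.26, 0.09, 0.17, 0.48, -0.415],
], grip=0.65)

```text
time_s: 10.85
position: [0.4209, -0.3986, 0.1997]
tcp_rot: [[0.013, 1.0, 0.015], [0.707, -0.02, 0.707], [0.707, 0.001, -0.707]]
force: [-0.0, -0.6, 0.3]
opening: 0.654
grasp_force: 0.0
```

```bash
python3 plan.py .3385 -.394 .078 -1 45; python3 -c "
from rig import readout;print(readout.read_state()['joint_positions'])"
```

```text
t 10.85 pos [ 0.4209 -0.3986  0.1997] yaw -1.15 zax [ 0.015  0.707 -0.707] F [-0.  -0.6  0.3] op 0.654
row [-0.3356, -0.3305, 0.3524] [0.0017, 0.0001, -0.0007]
[-64.48288164  46.18150618  68.19427805  19.36469456 106.45940866
 -64.80103429]
```

Emit:
send_rows([
  [-0.12, -0.12, 0.12, 0, 0, 0],
  [-0.24, -0.24, 0.24, 0, 0, 0],
  [-0.336, -0.33, 0.352, 0, 0, 0],
  [-0.336, -0.33, 0.352, 0, 0, 0],
  [-0.336, -0.33, 0.352, 0, 0, 0],
  [-0.336, -0.33, 0.352, 0, 0, 0],
])

```text
time_s: 11.45
position: [0.3404, -0.3963, 0.0802]
tcp_rot: [[0.01, 1.0, 0.017], [0.71, -0.019, 0.704], [0.704, 0.005, -0.71]]
force: [0.9, -0.7, -0.7]
opening: 0.649
grasp_force: 0.0
```

```bash
python3 plan.py .3385 -.324 .008 -1 45; python3 - <<'E'
from h import *
for n in("top","side"):
    p,d=cap(n);u,v=proj(n,[.338,-.35,.02]).astype(int);a=p[v-45:v+45,u-50:u+50,::-1]
    cv2.imwrite(f"pics/{n}5.png",cv2.resize(a,(400,360),interpolation=2))
cv2.imwrite("pics/h5.png",np.hstack([cv2.imread("pics/top5.png"),cv2.imread("pics/side5.png")]))
E
```

```text
t 11.45 pos [ 0.3404 -0.3963  0.0802] yaw -1.09 zax [ 0.017  0.704 -0.71 ] F [ 0.9 -0.7 -0.7] op 0.649
row [0.0021, -0.0142, 0.4085] [0.0028, 0.003, 0.0014]
```

View pics/h5.png

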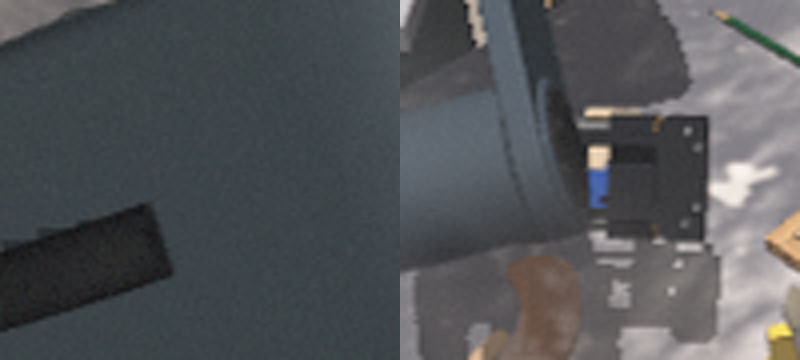

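The views are mostly blocked by the arm, but in the side crop the tile's foot and blue plate at (598,175) lie beneath the gripper as planned. Descending along the tool axis, stopping short to check.

Emit:
send_rows([
  [0, -0.004, 0.1, 0, 0, 0],
  [0, -0.004, 0.2, 0, 0, 0],
  [0, -0.004, 0.28, 0, 0, 0],
  [0, -0.004, 0.34, 0, 0, 0],
  [0, -0.004, 0.37, 0, 0, 0],
  [0, -0.004, 0.37, 0, 0, 0],
  [0, -0.004, 0.37, 0, 0, 0],
  [0, -0.004, 0.37, 0, 0, 0],
])

```text
time_s: 12.35
position: [0.3398, -0.3313, 0.0133]
tcp_rot: [[0.011, 1.0, 0.016], [0.709, -0.02, 0.705], [0.705, 0.004, -0.709]]
force: [-0.6, -0.7, 0.4]
opening: 0.653
grasp_force: 0.0
```

```bash
python3 plan.py .3385 -.324 .008 -1 45
```

```text
t 12.35 pos [ 0.3398 -0.3313  0.0133] yaw -1.12 zax [ 0.016  0.705 -0.709] F [-0.6 -0.7  0.4] op 0.653
row [0.0056, -0.0057, 0.0354] [0.0026, 0.002, 0.0007]
```

Emit:
send_rows([
  [0.006, -0.003, 0.012, 0, 0, 0],
  [0.006, -0.003, 0.025, 0, 0, 0],
  [0.006, -0.003, 0.034, 0, 0, 0],
  [0.006, -0.003, 0.034, 0, 0, 0],
  [0.006, -0.003, 0.034, 0, 0, 0],
])

```text
time_s: 12.85
position: [0.3386, -0.3227, 0.0078]
tcp_rot: [[0.012, 1.0, 0.015], [0.707, -0.019, 0.707], [0.707, 0.002, -0.707]]
force: [0.8, -0.2, 0.5]
opening: 0.648
grasp_force: 0.2
```

Emit:
send_rows([
  [0, 0, 0, 0, 0, 0],
  [0, 0, 0, 0, 0, 0],
  [0, 0, 0, 0, 0, 0],
  [0, 0, 0, 0, 0, 0],
  [0, 0, 0, 0, 0, 0],
  [0, 0, 0, 0, 0, 0],
], grip=0)

```text
time_s: 13.45
position: [0.3387, -0.3229, 0.0078]
tcp_rot: [[0.012, 1.0, 0.016], [0.707, -0.019, 0.706], [0.707, 0.003, -0.708]]
force: [-0.1, 0.2, -0.7]
opening: 0.45
grasp_force: 30.0
```

Gripped at 39 mm across the width. Lifting straight up.

Emit:
send_rows([
  [0.03, 0, -0.03, 0, 0, 0],
  [0.1, 0, -0.1, 0, 0, 0],
  [0.2, 0, -0.2, 0, 0, 0],
  [0.31, 0, -0.31, 0, 0, 0],
  [0.31, 0, -0.31, 0, 0, 0],
  [0.31, 0, -0.31, 0, 0, 0],
])

```text
time_s: 14.05
position: [0.3386, -0.3234, 0.1183]
tcp_rot: [[0.011, 1.0, 0.016], [0.71, -0.019, 0.704], [0.704, 0.004, -0.71]]
force: [0.1, 0.3, -0.9]
opening: 0.449
grasp_force: 30.0
```

```bash
python3 plan.py .455 -.325 .12 49.5 -45;python3 plan.py .42 -.325 .12 24 0
```

```text
t 14.05 pos [ 0.3386 -0.3234  0.1183] yaw -1.11 zax [ 0.016  0.704 -0.71 ] F [ 0.1  0.3 -0.9] op 0.449
row [0.0053, 0.4656, -0.0019] [0.0012, -0.9253, -0.6204]
t 14.05 pos [ 0.3386 -0.3234  0.1183] yaw -1.11 zax [ 0.016  0.704 -0.71 ] F [ 0.1  0.3 -0.9] op 0.449
row [0.0038, 0.3256, -0.0042] [0.1112, -0.4889, -0.2636]
```

Emit:
send_rows([
  [0.005, 0.15, 0, 0.001, -0.925, -0.62],
  [0.005, 0.3, 0, 0.001, -0.925, -0.62],
  [0.005, 0.466, 0, 0.001, -0.925, -0.62],
  [0.005, 0.466, 0, 0.001, -0.925, -0.62],
  [0.005, 0.466, 0, 0.001, -0.925, -0.62],
  [0.005, 0.466, 0, 0.001, -0.925, -0.62],
  [0.005, 0.466, 0, 0.001, -0.925, -0.62],
  [0.005, 0.466, 0, 0.001, -0.925, -0.62],
  [0.005, 0.466, 0, 0.001, -0.925, -0.62],
  [0.005, 0.466, 0, 0.001, -0.925, -0.62],
  [0.005, 0.466, 0, 0.001, -0.925, -0.62],
  [0.005, 0.466, 0, 0.001, -0.925, -0.62],
])

```text
time_s: 15.25
position: [0.4694, -0.3249, 0.1343]
tcp_rot: [[-0.547, 0.726, 0.417], [0.683, 0.675, -0.28], [-0.485, 0.131, -0.865]]
force: [0.6, -0.6, -0.2]
opening: 0.45
grasp_force: 30.0
```

```bash
python3 plan.py .455 -.325 .05 49.5 -45; python3 -c "
from rig import readout;print(readout.read_state()['joint_positions'])"
```

```text
t 15.25 pos [ 0.4694 -0.3249  0.1343] yaw 42.92 zax [ 0.417 -0.28  -0.865] F [ 0.6 -0.6 -0.2] op 0.45
row [0.1947, -0.0866, 0.2677] [0.0227, -0.1693, -0.1092]
[ -50.3934828    28.91037543  118.01875073   64.48069416    9.09353852
 -153.39760606]
```

The tool came near the wrist's straight position (j5 9°, j6 -153°). I'll stand the tile with a more sideways tool heading instead (yaw -20°, spot (0.39, -0.31)).

```bash
python3 plan.py .39 -.31 .14 -20 -45
```

```text
t 15.25 pos [ 0.4694 -0.3249  0.1343] yaw 42.92 zax [ 0.417 -0.28  -0.865] F [ 0.6 -0.6 -0.2] op 0.45
row [0.2032, -0.1876, -0.1688] [0.4837, -0.2025, 0.5133]
```

Emit:
send_rows([
  [0.2, -0.19, -0.17, 0.484, -0.2, 0.513],
  [0.2, -0.19, -0.17, 0.484, -0.2, 0.513],
  [0.2, -0.19, -0.17, 0.484, -0.2, 0.513],
  [0.2, -0.19, -0.17, 0.484, -0.2, 0.513],
  [0.2, -0.19, -0.17, 0.484, -0.2, 0.513],
  [0.2, -0.19, -0.17, 0.484, -0.2, 0.513],
  [0.2, -0.19, -0.17, 0.484, -0.2, 0.513],
  [0.2, -0.19, -0.17, 0.484, -0.2, 0.513],
  [0.2, -0.19, -0.17, 0.484, -0.2, 0.513],
  [0.2, -0.19, -0.17, 0.484, -0.2, 0.513],
  [0.2, -0.19, -0.17, 0.484, -0.2, 0.513],
  [0.2, -0.19, -0.17, 0.484, -0.2, 0.513],
])

```text
time_s: 16.45
position: [0.3427, -0.3465, 0.1525]
tcp_rot: [[0.184, 0.948, 0.258], [0.905, -0.062, -0.42], [-0.382, 0.311, -0.87]]
force: [-0.1, 0.0, -0.5]
opening: 0.451
grasp_force: 30.0
```

```bash
python3 plan.py .39 -.31 .06 -20 -45; python3 -c "
from rig import readout;print(readout.read_state()['joint_positions'])"
```

```text
t 16.45 pos [ 0.3427 -0.3465  0.1525] yaw -3.71 zax [ 0.258 -0.42  -0.87 ] F [-0.1  0.  -0.5] op 0.451
row [0.3085, 0.0551, 0.3094] [0.2684, -0.2614, 0.0354]
[-5.85080461e+01  2.30368780e+01  1.27435888e+02  1.12580401e+02
  5.27366128e-02 -1.63521957e+02]
```

The wrist drifted into its singular position. I'll unwind by going to tool-down first, at yaw -40 where j4≈0.

```bash
python3 plan.py .43 -.34 .17 -30 0;
```

```text
t 16.45 pos [ 0.3427 -0.3465  0.1525] yaw -3.71 zax [ 0.258 -0.42  -0.87 ] F [-0.1  0.  -0.5] op 0.451
row [0.0611, 0.3512, 0.0184] [0.2544, 0.2107, 0.2438]
```

Emit:
send_rows([
  [0.06, 0.35, 0.02, 0.254, 0.21, 0.244],
  [0.06, 0.35, 0.02, 0.254, 0.21, 0.244],
  [0.06, 0.35, 0.02, 0.254, 0.21, 0.244],
  [0.06, 0.35, 0.02, 0.254, 0.21, 0.244],
  [0.06, 0.35, 0.02, 0.254, 0.21, 0.244],
  [0.06, 0.35, 0.02, 0.254, 0.21, 0.244],
  [0.06, 0.35, 0.02, 0.254, 0.21, 0.244],
  [0.06, 0.35, 0.02, 0.254, 0.21, 0.244],
  [0.06, 0.35, 0.02, 0.254, 0.21, 0.244],
  [0.06, 0.35, 0.02, 0.254, 0.21, 0.244],
  [0.06, 0.35, 0.02, 0.254, 0.21, 0.244],
  [0.06, 0.35, 0.02, 0.254, 0.21, 0.244],
])

```text
time_s: 17.65
position: [0.43, -0.3436, 0.1733]
tcp_rot: [[0.504, 0.864, -0.001], [0.864, -0.504, -0.007], [-0.007, 0.003, -1.0]]
force: [0.5, -0.1, -0.7]
opening: 0.45
grasp_force: 30.0
```

```bash
python3 plan.py .43 -.34 .17 -30 0; python3 -c "
from rig import readout;print(readout.read_state()['joint_positions'].round(1))"
```

```text
t 17.65 pos [ 0.43   -0.3436  0.1733] yaw -30.25 zax [-0.001 -0.007 -1.   ] F [ 0.5 -0.1 -0.7] op 0.45
row [0.0125, -0.0073, 0.0129] [0.0017, 0.0045, -0.0028]
[-50.1  28.2  95.9  -0.4  55.6 -19.6]
```

Unwound (j4≈0, j5 56°). Now a pure tilt about the tool's y axis from here.

```bash
python3 plan.py .385 -.32 .15 -30 -45
```

```text
t 17.65 pos [ 0.43   -0.3436  0.1733] yaw -30.25 zax [-0.001 -0.007 -1.   ] F [ 0.5 -0.1 -0.7] op 0.45
row [-0.0086, -0.2033, 0.0925] [0.0005, -0.4955, -0.0033]
```

Emit:
send_rows([
  [-0.01, -0.2, 0.09, 0, -0.05, 0],
  [-0.01, -0.2, 0.09, 0, -0.12, 0],
  [-0.01, -0.2, 0.09, 0, -0.2, 0],
  [-0.01, -0.2, 0.09, 0, -0.28, 0],
  [-0.01, -0.2, 0.09, 0, -0.36, 0],
  [-0.01, -0.2, 0.09, 0, -0.44, 0],
  [-0.01, -0.2, 0.09, 0, -0.496, 0],
  [-0.01, -0.2, 0.09, 0, -0.496, 0],
  [-0.01, -0.2, 0.09, 0, -0.496, 0],
  [-0.01, -0.2, 0.09, 0, -0.496, 0],
])

```text
time_s: 18.65
position: [0.3854, -0.3183, 0.148]
tcp_rot: [[0.358, 0.866, -0.35], [0.615, -0.5, -0.61], [-0.703, 0.003, -0.711]]
force: [-0.5, 0.2, 0.2]
opening: 0.451
grasp_force: 30.0
```

```bash
python3 plan.py .385 -.32 .04 -30 -45; python3 - <<'E'
from h import *
print(readout.read_state()['joint_positions'].round(1))
P=[]
for n in("top","side"):
    p,d=cap(n);np.savez(n+"6.npz",p=p,d=d);u,v=proj(n,[.385,-.32,.13]).astype(int);a=p[v-45:v+45,u-50:u+50,::-1]
    P.append(cv2.resize(a,(400,360),interpolation=2))
cv2.imwrite("pics/h6.png",np.hstack(P))
E
```

```text
t 18.65 pos [ 0.3854 -0.3183  0.148 ] yaw -30.02 zax [-0.35  -0.61  -0.711] F [-0.5  0.2  0.2] op 0.451
row [0.299, 0.0007, 0.3119] [0.0011, -0.0036, -0.0015]
[-27.6  36.6 106.1 -57.2  56.7  43.8]
```

View pics/h6.png

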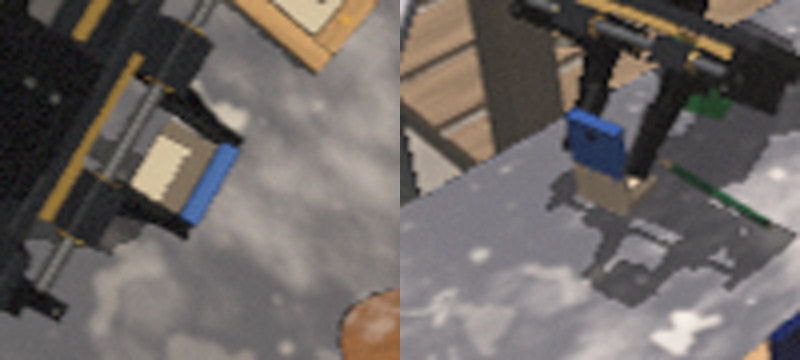

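The right crop shows tile_4 upright in the grip: blue plate at (598,145), foot below at (610,190), plate facing away. Lowering it to the table, slowly at the end.

Emit:
send_rows([
  [0.08, 0, 0.08, 0, 0, 0],
  [0.16, 0, 0.16, 0, 0, 0],
  [0.23, 0, 0.235, 0, 0, 0],
  [0.28, 0, 0.286, 0, 0, 0],
  [0.293, 0, 0.302, 0, 0, 0],
  [0.293, 0, 0.302, 0, 0, 0],
  [0.293, 0, 0.302, 0, 0, 0],
])

```text
time_s: 19.45
position: [0.3854, -0.3194, 0.0434]
tcp_rot: [[0.357, 0.866, -0.35], [0.614, -0.5, -0.611], [-0.704, 0.003, -0.71]]
force: [0.2, 0.2, -0.3]
opening: 0.451
grasp_force: 30.0
```

Emit:
send_rows([
  [0.006, 0, 0.006, 0, 0, 0],
  [0.012, 0, 0.012, 0, 0, 0],
  [0.018, 0, 0.018, 0, 0, 0],
  [0.018, 0, 0.018, 0, 0, 0],
])

```text
time_s: 19.85
position: [0.3853, -0.3188, 0.036]
tcp_rot: [[0.356, 0.867, -0.35], [0.615, -0.499, -0.611], [-0.704, 0.002, -0.71]]
force: [-0.4, 0.4, -0.7]
opening: 0.451
grasp_force: 30.0
```

Emit:
send_rows([
  [0.003, 0, 0.003, 0, 0, 0],
  [0.006, 0, 0.006, 0, 0, 0],
  [0.008, 0, 0.008, 0, 0, 0],
  [0.008, 0, 0.008, 0, 0, 0],
])

```text
time_s: 20.25
position: [0.3852, -0.3188, 0.0331]
tcp_rot: [[0.356, 0.867, -0.35], [0.615, -0.499, -0.611], [-0.704, 0.002, -0.71]]
force: [1.2, -0.1, 0.1]
opening: 0.444
grasp_force: 30.0
```

Emit:
send_rows([
  [0.0014, 0, 0.0014, 0, 0, 0],
  [0.0028, 0, 0.0028, 0, 0, 0],
  [0.0028, 0, 0.0028, 0, 0, 0],
])

```text
time_s: 20.55
position: [0.3852, -0.3189, 0.0324]
tcp_rot: [[0.355, 0.867, -0.35], [0.614, -0.499, -0.611], [-0.704, 0.002, -0.71]]
force: [0.1, 1.4, 0.7]
opening: 0.45
grasp_force: 30.0
```

Emit:
send_rows([
  [0.0014, 0, 0.0014, 0, 0, 0],
  [0.0028, 0, 0.0028, 0, 0, 0],
  [0.0028, 0, 0.0028, 0, 0, 0],
])

```text
time_s: 20.85
position: [0.3851, -0.3192, 0.0324]
tcp_rot: [[0.355, 0.867, -0.351], [0.613, -0.499, -0.612], [-0.706, 0.002, -0.708]]
force: [-0.3, 1.5, 5.1]
opening: 0.45
grasp_force: 30.0
```

Emit:
send_rows([
  [0.0014, 0, 0.0014, 0, 0, 0],
  [0.0028, 0, 0.0028, 0, 0, 0],
  [0.0028, 0, 0.0028, 0, 0, 0],
])

```text
time_s: 21.15
position: [0.385, -0.3195, 0.0323]
tcp_rot: [[0.354, 0.867, -0.352], [0.612, -0.499, -0.614], [-0.707, 0.002, -0.707]]
force: [0.6, 2.6, 10.6]
opening: 0.45
grasp_force: 30.0
```

Contact at 10 N, as expected (g≈32 mm). Releasing and backing off along the tool.

Emit:
send_rows([
  [0, 0, 0, 0, 0, 0],
  [0, 0, 0, 0, 0, 0],
  [0, 0, 0, 0, 0, 0],
  [0, 0, 0, 0, 0, 0],
], grip=0.65)

```text
time_s: 21.55
position: [0.3852, -0.3188, 0.0299]
tcp_rot: [[0.356, 0.866, -0.35], [0.615, -0.499, -0.61], [-0.704, 0.002, -0.71]]
force: [-0.3, -0.5, 0.0]
opening: 0.631
grasp_force: 0.0
```

Emit:
send_rows([
  [0, 0, -0.08, 0, 0, 0],
  [0, 0, -0.2, 0, 0, 0],
  [0, 0, -0.4, 0, 0, 0],
  [0, 0, -0.55, 0, 0, 0],
  [0, 0, -0.7, 0, 0, 0],
  [0, 0, -0.7, 0, 0, 0],
])

```text
time_s: 22.15
position: [0.4502, -0.2104, 0.1573]
tcp_rot: [[0.359, 0.868, -0.342], [0.615, -0.496, -0.613], [-0.702, 0.01, -0.712]]
force: [0.6, -1.2, -0.4]
opening: 0.654
grasp_force: 0.0
```

```bash
python3 - <<'E'
from rim import *
print(readout.read_state()["position"])
for n in("top","side"):
    p,d=cap(n);np.savez(n+"7.npz",p=p,d=d)
    print(n);[print(*o) for o in rims(n,p,d,.066,.078,(.32,.45,-.40,-.26))]
E
python3 plan.py .40 -.34 .17 -120 0
```

```text
[ 0.45023282 -0.21041546  0.15727867]
top
[264.8 270.4] 88 [ 0.3833 -0.3204] [ 383.4 -320.3] [ 9.5 39.9] ydir ang 59.9 [ 73.  98. 143.]
side
[205.9 202.6] 52 [ 0.3829 -0.3257] [ 382.6 -323.8] [12.4 40.6] ydir ang 58.5 [ 59.  81. 132.]
t 22.25 pos [ 0.4467 -0.2116  0.1546] yaw -29.88 zax [-0.349 -0.611 -0.71 ] F [-0.4 -0.8 -0.9] op 0.653
row [-0.4256, 0.0939, 0.3354] [0.3903, 0.3869, 0.9448]
```

tile_4 stands upright: its rim measures 9.5 × 39.9 mm at (0.3833, -0.3204), with its back heading -120°. Regrasping from above.

```bash
python3 plan.py .3833 -.3222 .17 -120 0
```

```text
t 22.25 pos [ 0.4467 -0.2116  0.1546] yaw -29.88 zax [-0.349 -0.611 -0.71 ] F [-0.4 -0.8 -0.9] op 0.653
row [-0.4056, 0.0005, 0.3152] [0.3903, 0.3869, 0.9448]
```

Emit:
send_rows([
  [-0.14, 0, -0.14, 0.1, 0.1, 0.24],
  [-0.14, 0, -0.14, 0.39, 0.387, 0.945],
  [-0.14, 0, -0.14, 0.39, 0.387, 0.945],
  [-0.14, 0, -0.14, 0.39, 0.387, 0.945],
  [-0.3, 0, 0.1, 0.39, 0.387, 0.945],
  [-0.406, 0, 0.315, 0.39, 0.387, 0.945],
  [-0.406, 0, 0.315, 0.39, 0.387, 0.945],
  [-0.406, 0, 0.315, 0.39, 0.387, 0.945],
  [-0.406, 0, 0.315, 0.39, 0.387, 0.945],
  [-0.406, 0, 0.315, 0.39, 0.387, 0.945],
  [-0.406, 0, 0.315, 0.39, 0.387, 0.945],
  [-0.406, 0, 0.315, 0.39, 0.387, 0.945],
], grip=0.5)

```text
time_s: 23.45
position: [0.38, -0.3227, 0.1683]
tcp_rot: [[0.861, -0.508, -0.002], [-0.508, -0.861, 0.004], [-0.004, -0.002, -1.0]]
force: [0.1, 0.4, 0.1]
opening: 0.5
grasp_force: 0.0
```

Emit:
send_rows([
  [0, 0, 0, 0, 0, 0],
  [0, 0, 0, 0, 0, 0],
  [0, 0, 0, 0, 0, 0],
])

```text
time_s: 23.75
position: [0.3825, -0.3223, 0.1693]
tcp_rot: [[0.866, -0.501, -0.002], [-0.501, -0.866, 0.001], [-0.002, 0.0, -1.0]]
force: [-0.4, 0.7, -0.0]
opening: 0.502
grasp_force: 0.0
```

```bash
python3 plan.py .3833 -.3222 .04 -120 0
```

```text
t 23.75 pos [ 0.3825 -0.3223  0.1693] yaw -120.04 zax [-0.002  0.001 -1.   ] F [-0.4  0.7 -0. ] op 0.502
row [0.0038, -0.002, 0.5172] [0.0002, 0.0014, -0.0004]
```

Emit:
send_rows([
  [0, 0, 0.15, 0, 0, 0],
  [0, 0, 0.28, 0, 0, 0],
  [0, 0, 0.38, 0, 0, 0],
  [0, 0, 0.46, 0, 0, 0],
  [0, 0, 0.517, 0, 0, 0],
  [0, 0, 0.517, 0, 0, 0],
  [0, 0, 0.517, 0, 0, 0],
])

```text
time_s: 24.45
position: [0.3831, -0.3222, 0.0406]
tcp_rot: [[0.866, -0.5, -0.001], [-0.5, -0.866, 0.0], [-0.001, 0.0, -1.0]]
force: [0.8, 0.0, 0.5]
opening: 0.503
grasp_force: 0.0
```

Emit:
send_rows([
  [0, 0, 0, 0, 0, 0],
  [0, 0, 0, 0, 0, 0],
  [0, 0, 0, 0, 0, 0],
  [0, 0, 0, 0, 0, 0],
  [0, 0, 0, 0, 0, 0],
  [0, 0, 0, 0, 0, 0],
  [0, 0, 0, 0, 0, 0],
  [0, 0, 0, 0, 0, 0],
], grip=0)

```text
time_s: 25.25
position: [0.3828, -0.3225, 0.0409]
tcp_rot: [[0.865, -0.501, -0.001], [-0.501, -0.865, -0.0], [-0.0, 0.001, -1.0]]
force: [-1.0, 0.1, 1.4]
opening: 0.103
grasp_force: 30.0
```

Gripped (9 mm). Lifting while I check the bottle's clearance to the gripper body at pocket 4.

Emit:
send_rows([
  [0, 0, -0.08, 0, 0, 0],
  [0, 0, -0.25, 0, 0, 0],
  [0, 0, -0.44, 0, 0, 0],
  [0, 0, -0.48, 0, 0, 0],
  [0, 0, -0.48, 0, 0, 0],
  [0, 0, -0.48, 0, 0, 0],
])

```text
time_s: 25.85
position: [0.3822, -0.3216, 0.1599]
tcp_rot: [[0.865, -0.501, -0.002], [-0.501, -0.865, 0.001], [-0.002, -0.0, -1.0]]
force: [0.6, 0.3, -0.9]
opening: 0.103
grasp_force: 30.0
```

```bash
python3 plan.py .5426 -.3570 .16 -40.5; python3 - <<'E'
from cmp import *
for n in("top","side"):
    D=np.load(n+"0.npz");P=pts(n,D["d"]);p=D["p"].astype(int)
    m=(p[...,0]>110)&(p[...,1]<60)&(p[...,2]<70)&(P[...,2]>.1)&(P[...,2]<.25)&(abs(P[...,0]-.6)<.12)&(abs(P[...,1]+.5)<.15)
    c=np.median(P[m],0);print(n,m.sum(),c.round(3),"rack xy from pocket4 rim (mm)",((c[:2]-[.543,-.3548])@A.T*1000).round(0))
E
```

```text
t 25.85 pos [ 0.3822 -0.3216  0.1599] yaw -120.07 zax [-0.002  0.001 -1.   ] F [ 0.6  0.3 -0.9] op 0.103
row [0.6263, -0.199, -0.0019] [-0.0012, 0.0011, -0.8841]
top 93 [ 0.596 -0.517  0.162] rack xy from pocket4 rim (mm) [145. -89.]
side 99 [ 0.6   -0.526  0.17 ] rack xy from pocket4 rim (mm) [155. -93.]
```

The bottle is about 40 mm clear. Travelling to hover over pocket 4.

Emit:
send_rows([
  [0.1, -0.03, -0.04, 0, 0, -0.09],
  [0.22, -0.07, -0.04, 0, 0, -0.18],
  [0.34, -0.11, -0.04, 0, 0, -0.27],
  [0.45, -0.15, -0.04, 0, 0, -0.36],
  [0.55, -0.18, -0.04, 0, 0, -0.45],
  [0.626, -0.199, -0.02, 0, 0, -0.54],
  [0.626, -0.199, 0, 0, 0, -0.63],
  [0.626, -0.199, 0, 0, 0, -0.72],
  [0.626, -0.199, 0, 0, 0, -0.81],
  [0.626, -0.199, 0, 0, 0, -0.884],
  [0.626, -0.199, 0, 0, 0, -0.884],
  [0.626, -0.199, 0, 0, 0, -0.884],
])

```text
time_s: 27.05
position: [0.5423, -0.3571, 0.1584]
tcp_rot: [[0.652, 0.759, -0.003], [0.759, -0.652, 0.003], [-0.0, -0.004, -1.0]]
force: [-0.7, 0.1, -1.1]
opening: 0.103
grasp_force: 30.0
```

Emit:
send_rows([
  [0, 0, 0, 0, 0, 0],
  [0, 0, 0, 0, 0, 0],
  [0, 0, 0, 0, 0, 0],
  [0, 0, 0, 0, 0, 0],
])

```text
time_s: 27.45
position: [0.5433, -0.3578, 0.1609]
tcp_rot: [[0.65, 0.76, -0.0], [0.76, -0.65, -0.0], [-0.001, -0.0, -1.0]]
force: [-0.6, 0.6, -0.0]
opening: 0.104
grasp_force: 30.0
```

```bash
python3 plan.py .5426 -.3570 .063 -40.5; python3 - <<'E'
from cmp import *
p,d=cap("side");np.savez("side8.npz",p=p,d=d)
faces("side",d,[("t1",96,45,78),("t2",48,45,78),("t3",0,45,78),("t5",-96,45,78),("held",-48,120,150)])
E
```

```text
t 27.45 pos [ 0.5433 -0.3578  0.1609] yaw -40.53 zax [-0. -0. -1.] F [-0.6  0.6 -0. ] op 0.104
row [0.001, -0.0041, 0.3914] [-0.0, 0.0004, -0.0004]
t1 n 96 back x 6.8 fit x0 6.39 slope 0.008
   y edges [ 74.1 107.9] mid-yc -4.98
t2 n 119 back x 6.24 fit x0 6.12 slope 0.011
   y edges [25.9 63.9] mid-yc -3.07
t3 n 125 back x 5.83 fit x0 5.94 slope 0.004
   y edges [-20.9  14.2] mid-yc -3.35
t5 n 117 back x 6.63 fit x0 6.15 slope -0.036
   y edges [-119.1  -84.2] mid-yc -5.61
held n 111 back x 6.42 fit x0 6.41 slope 0.021
   y edges [-71.2 -37.1] mid-yc -6.16
```

Emit:
send_rows([
  [0.003, -0.002, 0.1, 0, 0, 0],
  [0.003, -0.002, 0.2, 0, 0, 0],
  [0.003, -0.002, 0.28, 0, 0, 0],
  [0.003, -0.002, 0.34, 0, 0, 0],
  [0.003, -0.002, 0.37, 0, 0, 0],
  [0.003, -0.002, 0.39, 0, 0, 0],
  [0.003, -0.002, 0.39, 0, 0, 0],
  [0.003, -0.002, 0.39, 0, 0, 0],
  [0.003, -0.002, 0.39, 0, 0, 0],
])

```text
time_s: 28.4
position: [0.5438, -0.3574, 0.0642]
tcp_rot: [[0.65, 0.76, 0.001], [0.76, -0.65, -0.002], [-0.001, 0.002, -1.0]]
force: [-0.1, -0.6, 0.2]
opening: 0.103
grasp_force: 30.0
```

Emit:
send_rows([
  [0, 0, 0.008, 0, 0, 0],
  [0, 0, 0.016, 0, 0, 0],
  [0, 0, 0.024, 0, 0, 0],
  [0, 0, 0.03, 0, 0, 0],
  [0, 0, 0.034, 0, 0, 0],
  [0, 0, 0.036, 0, 0, 0],
  [0, 0, 0.036, 0, 0, 0],
])

```text
time_s: 29.1
position: [0.5432, -0.3569, 0.0541]
tcp_rot: [[0.65, 0.76, -0.001], [0.76, -0.65, -0.0], [-0.001, -0.0, -1.0]]
force: [-0.4, 0.8, -1.2]
opening: 0.097
grasp_force: 30.0
```

Emit:
send_rows([
  [0, 0, 0.004, 0, 0, 0],
  [0, 0, 0.008, 0, 0, 0],
  [0, 0, 0.012, 0, 0, 0],
  [0, 0, 0.016, 0, 0, 0],
  [0, 0, 0.016, 0, 0, 0],
])

```text
time_s: 29.6
position: [0.5432, -0.3568, 0.05]
tcp_rot: [[0.65, 0.76, -0.001], [0.76, -0.65, -0.0], [-0.001, -0.001, -1.0]]
force: [-0.6, 0.5, -0.8]
opening: 0.099
grasp_force: 30.0
```

Emit:
send_rows([
  [0, 0, 0.002, 0, 0, 0],
  [0, 0, 0.004, 0, 0, 0],
  [0, 0, 0.004, 0, 0, 0],
])

```text
time_s: 29.9
position: [0.5433, -0.3569, 0.0492]
tcp_rot: [[0.65, 0.76, -0.001], [0.76, -0.65, -0.0], [-0.001, -0.0, -1.0]]
force: [0.4, -0.1, -0.1]
opening: 0.092
grasp_force: 30.0
```

Emit:
send_rows([
  [0, 0, 0.002, 0, 0, 0],
  [0, 0, 0.004, 0, 0, 0],
  [0, 0, 0.004, 0, 0, 0],
])

```text
time_s: 30.2
position: [0.5434, -0.357, 0.0489]
tcp_rot: [[0.65, 0.76, -0.0], [0.76, -0.65, -0.001], [-0.001, 0.0, -1.0]]
force: [-1.3, 1.1, 4.5]
opening: 0.103
grasp_force: 30.0
```

Emit:
send_rows([
  [0, 0, 0, 0, 0, 0],
  [0, 0, 0, 0, 0, 0],
  [0, 0, 0, 0, 0, 0],
  [0, 0, 0, 0, 0, 0],
], grip=0.2)

```text
time_s: 30.6
position: [0.5432, -0.3568, 0.0479]
tcp_rot: [[0.65, 0.76, -0.001], [0.76, -0.65, -0.0], [-0.001, -0.001, -1.0]]
force: [-0.1, -0.6, 0.1]
opening: 0.199
grasp_force: 0.0
```

Emit:
send_rows([
  [0, 0, -0.1, 0, 0, 0],
  [0, 0, -0.25, 0, 0, 0],
  [0, 0, -0.4, 0, 0, 0],
  [0, 0, -0.6, 0, 0, 0],
  [0, 0, -0.75, 0, 0, 0],
  [0, 0, -0.75, 0, 0, 0],
])

```text
time_s: 31.2
position: [0.5465, -0.3595, 0.2429]
tcp_rot: [[0.649, 0.76, 0.01], [0.76, -0.649, -0.01], [-0.001, 0.014, -1.0]]
force: [0.4, -0.7, 0.1]
opening: 0.196
grasp_force: 0.0
```

Emit:
send_rows([
  [0, -0.2, 0, 0, 0, 0],
  [0.0, -0.4, 0, 0, 0, 0],
  [0.0, -0.6, 0, 0, 0, 0],
  [0.0, -0.7, 0, 0, 0, 0],
  [0.0, -0.7, 0, 0, 0, 0],
  [0.0, -0.7, 0, 0, 0, 0],
])

```text
time_s: 31.8
position: [0.4106, -0.2434, 0.2357]
tcp_rot: [[0.65, 0.76, 0.0], [0.76, -0.65, -0.001], [-0.001, 0.001, -1.0]]
force: [0.4, -0.8, 0.2]
opening: 0.204
grasp_force: 0.0
```

```bash
python3 - <<'E'
from rim import *
from cmp import faces
p,d=cap("side");faces("side",d,[(f"t{i+1}",96-48*i,45,78) for i in range(5)])
for n in("top","side"):
    p,d=cap(n);P=pts(n,d);print(n)
    for o in rims(n,p,d,.074,.09,(.48,.66,-.42,-.22)): print(*o)
E
```

```text
t1 n 94 back x 6.57 fit x0 6.41 slope 0.054
   y edges [ 76.9 109. ] mid-yc -3.04
t2 n 118 back x 6.3 fit x0 6.06 slope 0.037
   y edges [27.4 63.4] mid-yc -2.63
t3 n 125 back x 6.09 fit x0 5.76 slope -0.005
   y edges [-17.5  16.9] mid-yc -0.32
t4 n 137 back x 6.34 fit x0 6.14 slope -0.04
   y edges [-69.3 -31.7] mid-yc -2.53
t5 n 144 back x 6.47 fit x0 6.04 slope -0.009
   y edges [-115.9  -81.5] mid-yc -2.68
top
[231.7 154.9] 81 [ 0.6365 -0.2456] [ 636.6 -246.1] [39.9 10.1] ydir ang -41.3 [179. 178. 165.]
[247.8 168.7] 86 [ 0.6049 -0.2819] [ 605.5 -281.8] [40.4 10.5] ydir ang -40.2 [139. 156. 160.]
[264.  182.3] 85 [ 0.5741 -0.3178] [ 574.2 -318.2] [40.3 10.1] ydir ang -40.2 [ 94. 124. 154.]
[280.9 196.4] 89 [ 0.5427 -0.355 ] [ 542.8 -355.5] [39.4 10.3] ydir ang -40.3 [ 60.  85. 130.]
[297.9 210.5] 87 [ 0.5117 -0.3918] [ 512.1 -392.3] [39.1 10.3] ydir ang -39.6 [42. 50. 85.]
side
[297.9 183.2] 43 [ 0.6359 -0.2512] [ 638.  -249.6] [40.  11.9] ydir ang -40.4 [208. 207. 201.]
[275.1 201.1] 151 [ 0.5724 -0.3245] [ 573.2 -322.7] [135.2  11.6] ydir ang -40.5 [114. 137. 171.]
[251.3 220. ] 55 [ 0.5106 -0.3975] [ 511.4 -396.8] [39.7 10.9] ydir ang -39.9 [51. 55. 90.]
```

The five rims lie on one line, 48 mm apart, at equal height and square to the rack, and the arm is clear. Handing in.

```bash
python3 -c "
from rig import ticket;print(ticket.hand_in())"
```

```text
the job is handed in; nothing more can be done
None
```

I've set both loose tiles upright in the rack, pale blue in pocket 2 and deep blue in pocket 4, and handed the job in at about 32 s; the hand-in didn't report a verdict, but my last camera check showed all five plates in line, 48 mm apart, level and square, with the arm clear.

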